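# Fold open the cabinet's bifold door and tip the plate tray forward

### The arm

A 7-joint arm with a two-finger parallel gripper is mounted at the origin on a cart in front of the work surface, level with it; the furniture and walls round the work are solid. World frame = base frame: x ahead of the robot, y to its left, z up, the work surface at z = 0. Lengths are in m, angles in rad, forces in N, time in s.
With the tool pointing down it reaches from about 0.4 to 0.9 m from the base axis. Payload 5.6 kg.
Tool frame: the origin (TCP) lies midway between the tips of the shut fingers; the grasp point (between the pads) lies 19 mm behind it; y points along the fingers, z is the direction in which the jaws open and shut, and the axes are right-handed (so a half turn about y gives the same grasp; the last joint's range is limited). The gripper opens to 92 mm and grips with 3 to 60 N. Pads are 20 mm wide; open, the fingers measure 128 mm over their backs; the gripper's body (75 mm by 189 mm) begins 69 mm behind the grasp point.
Start: joints at [1.27, 0.468, -0.012, 1.603, 0.006, 1.071, -0.056], TCP at [0.166, -0.629, 0.191] pointing down, gripper open.
Joint ranges: [-2.53, 2.53], [-0.31, 2.02], [-1.57, 1.55], [0.28, 2.44], [-1.29, 4.43], [0.15, 1.84], [-2.92, 2.92]. Speed limits (rad/s): [2.57, 2.57, 3.14, 3.14, 3.14, 3.14, 3.14].

### API

Orientations are given as a 3x3 rotation matrix whose columns are the frame's x, y, z axes.
In Python, from station import env, effector, solver, viewer, workorder, search_frame, tip_of gives the robot as it stands. Calls block until the motion is done:
- env.reach(position, orientation): joint-space move of the TCP to a pose.
- env.movel(position, frame=None, rate=0.15): straight line of the TCP; frame=None keeps the orientation; rate is the mean speed in m/s.
- env.goto_joints(angles): joint-space move.
- effector.release() and effector.grasp(squeeze=None): open the fingers fully, or close them until they stop; squeeze is the grip in N (None keeps the last).
- env.pause(seconds).
- solver.inverse_kinematics(position, orientation): joint angles nearest the present ones, or None.
- env.sense(): the state.
- viewer.read_camera(name): name is "side" or "top" or "wrist"; returns (picture, depth): 420x560x3 uint8, red, green, blue; 420x560 float32, m along the optical axis (not along the pixel's ray), 0 where there is no reading.
- viewer.camera_info(name): a dict with "intrinsics" (3x3 intrinsics, pixels), "eye" and "rotation" of the camera in the world; the wrist camera has in their place "T_tool_cam" (4x4, takes a point from camera to tool coordinates, whose origin is the TCP and whose axes are the tool frame's). Camera axes: x right, y up, looking along -z (the intrinsics and any distortion apply to the point x, -y, -z); pixel columns grow to the right and rows downward; lengths in m; the calibration is good to about 2 mm. A picture is of the moment at which its call begins: read the wrist's pose just before it. camera_info takes no time and is no camera call.
A pose or a line that the arm cannot do raises env.PlanningError and nothing moves.
- workorder.finish_job(): hands the job in, once; it reports no verdict.
Trained networks look in the newest picture that a camera, given by its name, has taken for a name from the list of things; names that differ only in an ending like _2 or _b are one class to them, and where a whole thing is asked for, a point or a joint stands for the part that bears it (a point fixed in the world has none). Each returns a list of dicts, best first, with "score" (0 to 1); they miss things now and then, are a little off and sometimes report something else, mostly with a low value. They report only what shows in the picture. A call takes as long as a camera call.
- search_frame(camera, name): "at" ([x, y, z] in m, in world coordinates, good to about 4 mm: the middle of the surface that is visible of it).
- tip_of(camera, name): "at" ([x, y, z] in m, in world coordinates, good to about 4 mm: a listed point, or the origin of a listed thing).
The state is a dict: "t": time; "joint_positions": joint angles; "joint_velocities": joint speeds; "tau": joint torques, N m; "ee_pos": TCP position; "tcp_rot": TCP orientation; "wrist_force": force on the tool from outside, world axes, zero at the start; "moment": the same for the moment, N m; "gripper_width": finger opening in m.
Only numpy, scipy, OpenCV 4.12 (cv2) and the standard library are available. Lean on these libraries where they do the work, as an engineer would, in place of code of your own. Each camera call takes 0.05 s, during which the arm holds its last target.

### The job

Pull the small cabinet's bifold door open until its two panels are folded all the way back together at the hinge side. Then press down the front lip of the tipping tray inside, as far as it goes, so that both culture plates slide to the tray's front end, and leave the door folded, the tray tipped and the plates lying in the tray. Do not shift or knock over the spray bottle, the cup of parts or the tape roll beside the cabinet.

Things in the scene. Friction and masses are not known exactly. Their poses are not given: they have to be found in the camera images.
- cabinet: Fixed white cabinet 284 mm wide, 201 deep, 244 high, clear roof, 260 mm wide front opening closed by a grey-framed bifold door. Origin: on the bench under the middle of the opening, in the plane of the door's inner face; x points into the cabinet, y to the left seen from the front, z up. Inner side walls at y = +-130 mm. A sill rail 22 mm high juts out to x = -23 mm.
- eave (a point): Middle of the lower front edge of the aluminium head rail over the door, at cabinet x = -24, y = 0, z = 232 mm. The rail runs the whole width, is 12 mm thick and juts out as an eave, so that a tool must come in tilted under it.
- door_hinged (a joint): Fold angle of the door (rad): 0 closed, 1.4 fully folded (stop). Two equal panels 130 mm wide, 12 mm thick, 30 to 222 mm above the bench. The first, hinged at the left jamb, swings out by this angle; the second (lead) panel, hinged to its free edge, turns back by twice that, its own free edge running along the rails in the plane x = 0 to the left. About 1 N moves it; it stays where left.
- handle (a point): Middle of the upright part of the L-shaped dark steel pull on the lead panel: bar 12 mm thick, 151 to 225 mm above the bench, top free, on a level arm at its foot (145 to 157 mm); 25 mm from the fold, 42 mm off the panel's outer face. At fold angle a: cabinet x = -(105 sin a + 54 cos a), y = 130 - 155 cos a - 54 sin a, z = 190 (mm); outward normal (-cos a, -sin a). x axis to the panel.
- hinge (a point): Point on the vertical hinge line of the first panel at the left jamb (cabinet x = 0, y = 130 mm), 190 mm above the bench.
- tip_tray (a joint): Tip angle of the tray (rad): 0 level, 0.42 front end fully down (stop). The pivot is stiff (about 1.5 N pressing down on the lip) and stays where it is left.
- tray_pivot (a point): Middle of the tray's pivot axis (along y), at cabinet x = 98, y = -44, z = 60 mm; turns with the tray: x to the tray's rear, z up out of its floor. Steel tray 151 mm wide; in this frame its floor is at z = 8 mm, its rim at z = 26 mm, the inner faces of its end walls at x = -71 (front) and +72 mm (rear). It is polished: plates start to slide at about 0.2 rad.
- tray_lip (a point): Middle of the upper side of the tray's front lip, a flat flange 20 mm deep and 151 mm wide at rim height. With the tray level it lies at cabinet x = 15, y = -44, z = 86 mm; fully tipped 36 mm lower at x = 12 mm. Press down here with closed fingertips.
- plate_1: Round flat culture plate, diameter 65 mm, 15 mm high, 25 g, lying loose at the rear of the tray, left one. Origin: centre of its underside.
- plate_2: The same kind of plate, to the right of the first. Origin: centre of its underside.
- bottle: Bystander: spray bottle, 79 x 62 x 200 mm, standing left of the cabinet. Origin: centre of its foot.
- cup: Bystander: steel cup with small parts, diameter 54 mm, 36 mm high, right of the cabinet. Origin: centre of its foot.
- tape: Bystander: roll of tape lying flat, diameter 100 mm, 25 mm high, right of the cabinet. Origin: centre of its underside.

How it is judged:
On the way, in this order (a step that is already met when the one before it is completed fails the run):
1. the bifold door is folded back (fold angle over 1.2 rad) while the tray is still level (value of joint door_hinged above 1.2 rad and value of joint tip_tray below 0.1 rad), for 0.2 s.
2. the tray is tipped forward (over 0.33 rad) and both plates have slid to its front end (value of joint tip_tray above 0.33 rad and x of each of plate_1, plate_2 in the frame of tray_pivot below -0.026 m), for 0.2 s.
At the end, for the whole second after the job is handed in: The door is folded to more than 1.2 of 1.4 rad, the tray is tipped more than 0.33 of 0.42 rad, both plates lie at rest and flat (within 0.15 rad) on the tray floor with their centres within 13 mm of the foremost place (plate against the front wall) (all of step 2 and value of joint door_hinged above 1.2 rad and x of each of plate_1, plate_2 in the frame of tray_pivot above -0.05 m and z of each of plate_1, plate_2 in the frame of tray_pivot below 0.014 m and angle between the z axis of each of plate_1, plate_2 and the z axis of tray_pivot, either way round below 0.15 rad and linear speed of each of plate_1, plate_2 below 0.02 m/s); the robot touches nothing.
It fails at once if a plate jumps or is lifted out of the tray (z of any of plate_1, plate_2 in the frame of tray_pivot above 0.035 m).
It fails at once if the bottle, cup or tape is shifted more than 30 mm or tipped (distance of any of bottle, cup, tape from where it was at the start of the episode above 0.03 m or angle between any of bottle, cup's own z axis and vertical above 0.4 rad).
It also fails if it takes over 54 s, if anything falls off the work surface, if the arm or the gripper's body presses on something with over 40 N, if the wrist force passes 120 N, or if a joint passes its speed limit or range.

## Working session

There is one attempt and no reset: what is moved stays moved. The work goes in short steps, each a Python script; the robot and the scene stay as the last script left them, time stands still between calls to the robot, and variables do not carry over. Pictures are saved under pics/ and viewed, and the job is handed in when it is done.

```bash
ls; mkdir -p pics; python3 - <<'E'
from station import env, viewer, search_frame, tip_of
import cv2
s=env.sense(); print(s['t'],s['ee_pos'],s['tcp_rot'])
for c in ['side','top']:
    p,d=viewer.read_camera(c); cv2.imwrite(f'pics/{c}0.png',p[:,:,::-1])
    i=viewer.camera_info(c); print(c,i['eye'],i['rotation'],i['intrinsics'])
    for n in ['cabinet','eave','handle','hinge','tray_pivot','tray_lip','bottle','cup','tape','plate_1']:
        print(n,[(r['at'],round(r['score'],2)) for r in tip_of(c,n)[:2]])
print(env.sense()['t'])
E
```

```text
pics
0.0 [ 0.16548109 -0.62796085  0.18966018] [[-9.66977001e-01 -5.50565939e-04  2.54863053e-01]
 [-2.54863618e-01  1.60564256e-03 -9.66975676e-01]
 [ 1.23164906e-04 -9.99998559e-01 -1.69293866e-03]]
side [ 0.04069729 -0.30203733  1.41843977] [[ 4.82739081e-01  7.63162199e-01 -4.29588685e-01]
 [-8.75764203e-01  4.20783479e-01 -2.36597391e-01]
 [ 2.01636559e-04  4.90433199e-01  8.71478764e-01]] [[493.16077993   0.         274.06316102]
 [  0.         493.16077993 213.50416318]
 [  0.           0.           1.        ]]
cabinet [([0.6451, -0.065, 0.0024], 0.62)]
eave [([0.6238, -0.0642, 0.2286], 0.82)]
handle [([0.5962, -0.0894, 0.1903], 0.88)]
hinge [([0.6466, 0.0636, 0.1933], 0.55)]
tray_pivot []
tray_lip []
bottle []
cup [([0.7049, 0.1738, -0.0026], 0.68), ([0.7084, -0.3018, -0.0039], 0.65)]
tape []
plate_1 [([0.5961, -0.0923, 0.19], 0.42), ([0.7023, 0.171, -0.0013], 0.36)]
top [-0.10328276  0.17413605  1.15118366] [[-0.15891523  0.77745053 -0.60853647]
 [-0.98728712 -0.12315448  0.10048444]
 [ 0.00317769  0.61676872  0.78713801]] [[484.63101659   0.         279.45584212]
 [  0.         484.63101659 198.54883585]
 [  0.           0.           1.        ]]
cabinet [([0.6462, -0.0665, 0.0031], 0.6)]
eave [([0.627, -0.067, 0.23], 0.97)]
handle [([0.5962, -0.0899, 0.19], 0.74)]
hinge [([0.6445, 0.0673, 0.1917], 0.97)]
tray_pivot []
tray_lip []
bottle [([0.6984, 0.178, 0.0011], 0.94)]
cup [([0.7093, -0.3047, 0.0031], 0.77)]
tape [([0.5815, -0.3116, 0.0024], 0.78)]
plate_1 []
1.1
```

View pics/side0.png

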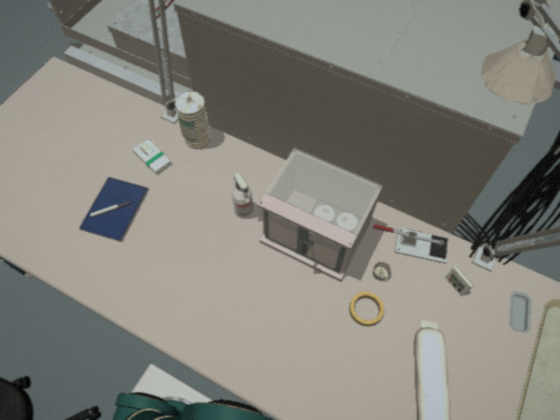

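View pics/top0.png

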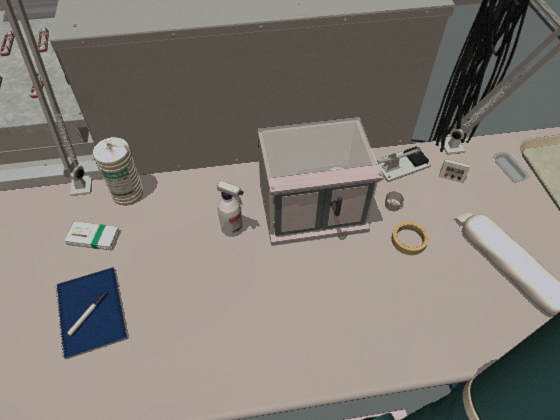

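The top picture shows the cabinet with its closed door facing the robot. The handle is at about (337,207), the bottle at (230,210), the cup at (394,200) and the tape at (410,238). Next I'll refine the cabinet's yaw and check which approach poses the arm can reach.

```bash
cat > h.py <<'E'
import numpy as np
from station import env, effector, solver, viewer, workorder, search_frame, tip_of
def cloud(c):
    p,d=viewer.read_camera(c); i=viewer.camera_info(c); K=i['intrinsics']
    v,u=np.mgrid[:420,:560]
    X=np.stack([(u-K[0,2])/K[0,0]*d,-(v-K[1,2])/K[1,1]*d,-d],-1)
    return p,d,X@np.array(i['rotation']).T+np.array(i['eye'])
E
python3 - <<'E'
from h import *
import cv2
pts={'eave':(-24,0),'handle':(-54,-25),'hinge':(0,130),'cabinet':(0,0)}
A=[];B=[]
for k in range(3):
  for c in ['side','top']:
    p,d,W=cloud(c)
    if k==0:
        # door plane
        m=(d>0)&(W[...,2]>.05)&(W[...,2]<.2)&(abs(W[...,0]-.635)<.03)&(W[...,1]>-.17)&(W[...,1]<.05)
        Q=W[m]
        for _ in range(6):
            a=np.polyfit(Q[:,1],Q[:,0],1); r=Q[:,0]-np.polyval(a,Q[:,1]); Q=Q[abs(r)<max(.003,1.0*r.std())]
        print(c,'door x=',a,len(Q),r.std(), np.polyval(a,-.065))
        m=(d>0)&(abs(W[...,2]-.244)<.008)&(abs(W[...,0]-.64)<.06)&(abs(W[...,1]+.065)<.14)
        Q=W[m]; 
        ys=np.arange(-.18,.05,.01); xs=[np.percentile(Q[abs(Q[:,1]-y)<.005][:,0],3) for y in ys]
        print('rail front',np.polyfit(ys,xs,1),np.polyval(np.polyfit(ys,xs,1),-.065), Q[:,2].mean())
    for n in pts:
        for r in tip_of(c,n)[:1]:
            A.append(pts[n]);B.append(r['at'][:2]); print(n,r['at'],round(r['score'],2))
A=np.array(A)/1e3;B=np.array(B)
a=A-A.mean(0);b=B-B.mean(0)
th=np.arctan2((a[:,0]*b[:,1]-a[:,1]*b[:,0]).sum(),(a*b).sum())
R=np.array([[np.cos(th),-np.sin(th)],[np.sin(th),np.cos(th)]])
print('yaw',np.degrees(th),'org',B.mean(0)-R@A.mean(0))
print(viewer.camera_info('wrist')['T_tool_cam'])
E
```

```text
side door x= [-0.00812318  0.63584245] 1426 0.0012477062841582786 0.636370451672059
rail front [-0.00732651  0.62512365] 0.6255998713863439 0.24304744368504466
eave [0.62, -0.0631, 0.2286] 0.89
handle [0.5957, -0.0913, 0.1883] 0.74
hinge [0.6452, 0.0631, 0.1909] 0.97
cabinet [0.6466, -0.0648, 0.0032] 0.6
top door x= [-0.007351    0.63523082] 2380 0.0013945657155805004 0.635708637135979
rail front [-0.00777565  0.62396903] 0.6244744495989067 0.24296192286193105
eave [0.627, -0.0657, 0.2308] 0.7
hinge [0.6454, 0.0635, 0.1924] 0.67
cabinet [0.6449, -0.0639, 0.0032] 0.96
eave [0.6255, -0.065, 0.2307] 0.84
handle [0.5951, -0.0908, 0.1882] 0.74
hinge [0.6488, 0.0657, 0.1922] 0.98
cabinet [0.6478, -0.0687, 0.0053] 0.87
eave [0.6282, -0.0657, 0.2295] 0.67
handle [0.5933, -0.0905, 0.1942] 0.56
hinge [0.6455, 0.0656, 0.1941] 0.94
cabinet [0.6444, -0.0633, 0.0046] 0.94
eave [0.6207, -0.0642, 0.2282] 0.74
handle [0.5976, -0.0891, 0.1912] 0.91
cabinet [0.6457, -0.0681, 0.0008] 0.81
eave [0.6266, -0.0632, 0.2275] 0.67
handle [0.5931, -0.0936, 0.1933] 0.76
hinge [0.6471, 0.0687, 0.191] 0.98
cabinet [0.6444, -0.0647, 0.0013] 0.94
yaw 0.6557683559240006 org [ 0.6476628  -0.06496943]
[[ 4.92352477e-04 -9.66749549e-01 -2.55724593e-01 -7.25919563e-02]
 [ 4.54462847e-04  2.55724814e-01 -9.66749509e-01 -1.94268726e-01]
 [ 9.99999776e-01  3.59764189e-04  5.65258497e-04 -1.20604135e-04]
 [ 0.00000000e+00  0.00000000e+00  0.00000000e+00  1.00000000e+00]]
```

```bash
cat >> h.py <<'E'
YAW=np.radians(.45); ORG=np.array([.648,-.065,0])
RC=np.array([[np.cos(YAW),-np.sin(YAW),0],[np.sin(YAW),np.cos(YAW),0],[0,0,1]])
def cab(x,y,z): return ORG+RC@(np.array([x,y,z])/1e3)
def grip(a,flip,tilt=0,da=0):
    # tool pointing along y; tilt leans tool's back outward along panel normal
    n=np.array([-np.cos(a+da),-np.sin(a+da),0]); t=np.array([-n[1],n[0],0])*flip
    yv=-n*np.sin(tilt)+np.array([0,0,-np.cos(tilt)])
    R=np.stack([np.cross(yv,t),yv,t],1); return RC@R
def hpos(a,z=186): return cab(-(105*np.sin(a)+54*np.cos(a)),130-155*np.cos(a)-54*np.sin(a),z)
E
python3 - <<'E'
from h import *
np.set_printoptions(precision=2,suppress=True)
for f in (1,-1):
    print('flip',f)
    for z in (330,186):
        print(z,solver.inverse_kinematics(hpos(0,z),grip(0,f)))
    for a in (.5,1,1.4): print(a,solver.inverse_kinematics(hpos(a),grip(a,f)))
    for t in (35,45,55):
        for p in ((20,-80,130),(20,-80,57)):
            print(t,p,solver.inverse_kinematics(cab(*p),grip(0,f,np.radians(t))))
E
```

```text
flip 1
330 [ 0.44  0.32 -0.44  1.53  0.14  1.32 -1.58]
186 [ 0.38  0.42 -0.37  1.71  0.17  1.04 -1.61]
0.5 [ 0.51  0.37 -0.49  1.81  0.2   1.01 -1.12]
1 [ 0.54  0.34 -0.58  1.86  0.22  1.   -0.7 ]
1.4 [ 0.52  0.37 -0.67  1.86  0.27  1.01 -0.43]
35 (20, -80, 130) [ 0.25  0.38 -0.01  2.09 -1.06  0.16 -0.31]
35 (20, -80, 57) [ 1.18  1.11 -1.33  2.06  1.84  0.78 -2.66]
45 (20, -80, 130) [ 0.98  0.58 -0.86  2.17  2.47  0.25  2.68]
45 (20, -80, 57) [ 0.98  0.78 -0.88  2.18  2.59  0.43  2.68]
55 (20, -80, 130) [ 1.19  0.82 -1.1   2.25  2.72  0.55  2.66]
55 (20, -80, 57) [ 1.2   1.1  -1.12  2.25  2.77  0.71  2.85]
flip -1
330 [ 0.72  0.41 -0.85  1.51  0.31  1.36  1.42]
186 [ 0.67  0.52 -0.78  1.69  0.41  1.1   1.34]
0.5 [ 1.02  0.73 -1.32  1.78  0.75  1.25  1.57]
1 [ 1.    0.68 -1.31  1.84  0.71  1.2   2.04]
1.4 [ 0.9   0.68 -1.31  1.84  0.71  1.2   2.34]
35 (20, -80, 130) [ 0.96  0.57 -0.9   2.05  1.26  0.28  0.7 ]
35 (20, -80, 57) [ 0.91  0.71 -0.84  2.08  1.82  0.31  0.2 ]
45 (20, -80, 130) [ 1.25  0.93 -1.32  2.15  2.02  0.6   0.22]
45 (20, -80, 57) [ 1.25  1.21 -1.33  2.17  2.22  0.78  0.24]
55 (20, -80, 130) [ 1.31  1.07 -1.33  2.25  2.47  0.69 -0.05]
55 (20, -80, 57) [ 1.32  1.39 -1.34  2.25  2.58  0.86  0.14]
```

```bash
python3 - <<'E'
from h import *
import cv2
s=env.sense()
env.movel(s['ee_pos']+[0,0,.14],rate=.3)
R=grip(0,1)
env.reach(hpos(0,330),R)
s=env.sense(); print(s['t'],s['ee_pos'],s['joint_positions'])
for c in ('wrist','top'):
    p,d=viewer.read_camera(c); cv2.imwrite(f'pics/{c}1.png',p[:,:,::-1])
    print([(r['at'],r['score']) for r in tip_of(c,'handle')])
E
```

```text
5.6583 [ 0.5940914  -0.09171598  0.32985092] [ 0.49950945  0.33392897 -0.52621619  1.52521536  0.17080981  1.32860592
 -1.6085769 ]
[([0.5933, -0.0916, 0.185], 0.62)]
[([0.595, -0.0917, 0.1921], 0.7)]
```

View pics/wrist1.png

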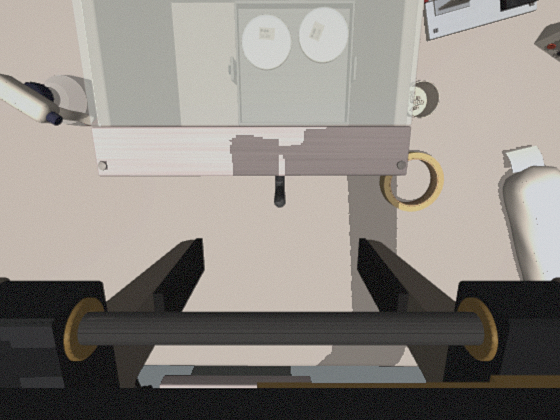

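The wrist picture shows the handle bar at (280,195), centred between the fingers. The plates are at (266,42) and (322,35) at the back of the tray. I'll go down and grip.

```bash
python3 - <<'E'
from h import *
env.movel(hpos(0,190),grip(0,1),rate=.15)
s=env.sense(); print(s['t'],s['wrist_force'])
effector.grasp(10)
s=env.sense(); print(s['t'],s['wrist_force'],s['gripper_width'])
for a in (.1,.2):
    env.movel(hpos(a,190),grip(a,1),rate=.06)
    s=env.sense(); print(a,s['t'],s['ee_pos'],s['wrist_force'],s['moment'],s['gripper_width'])
E
```

```text
6.9417 [ 0.82434346  0.15390024 -1.30733983]
8.1333 [ 1.27719655 -1.49264453 -0.27042209] 0.01097593216644129
0.1 8.4667 [ 0.58375987 -0.09550702  0.18998387] [ 0.22645951 -0.43121603 -0.02618207] [-0.1715744   0.11873305 -0.03426299] 0.011401867336901138
0.2 8.7833 [ 0.57435262 -0.09856672  0.18998631] [-1.02227016 -1.74552659 -0.56735984] [-0.36692957  0.10560476  0.04635512] 0.011007048641544098
```

```bash
python3 - <<'E'
from h import *
import cv2
for a in np.arange(.3,1.41,.1):
    env.movel(hpos(a,190),grip(a,1),rate=.07)
    s=env.sense(); print(round(a,1),s['t'],s['wrist_force'],round(s['gripper_width'],4))
    if np.linalg.norm(s['wrist_force'])>25: break
for c in ('wrist','top','side'):
    p,d=viewer.read_camera(c); cv2.imwrite(f'pics/{c}2.png',p[:,:,::-1])
E
```

```text
0.3 9.0583 [-0.95699486 -2.38447771  0.51234034] 0.011
0.4 9.325 [-1.15914406 -2.41659494 -0.38152408] 0.0108
0.5 9.5833 [-2.72131986 -3.1208121   1.04699099] 0.0111
0.6 9.8333 [-2.82664981 -3.22570156  1.77270822] 0.0109
0.7 10.0833 [-3.18936677 -2.14967731  1.94910521] 0.0109
0.8 10.3417 [-4.71252203 -0.37342875  1.41405612] 0.0111
0.9 10.6167 [-4.04463143 -1.35593577 -0.08316127] 0.0107
1.0 10.9 [-1.43420412  0.51369851  0.11348594] 0.011
1.1 11.2 [-1.65585208  0.70307582 -0.58536541] 0.0108
1.2 11.5167 [ 0.81003856  0.09638735 -1.69485155] 0.0112
1.3 11.8583 [ 1.73635384 -0.23136965 -2.36943802] 0.0113
1.4 12.2083 [ 2.11695001 -1.94242154 -2.79045475] 0.0111
```

View pics/top2.png

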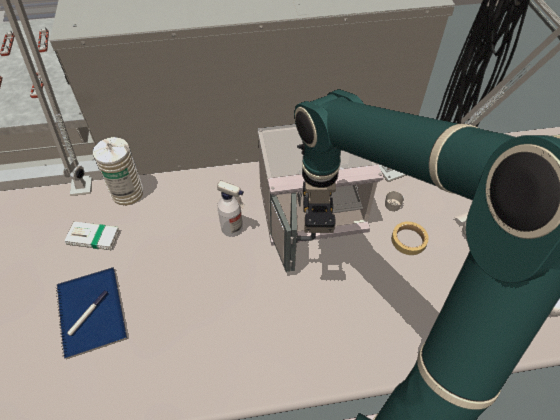

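The top picture shows both panels folded together at the left jamb, around (283,235), with the gripper still on the handle. I'll release, lift straight up, back off and look again.

```bash
python3 - <<'E'
from h import *
import cv2
np.set_printoptions(precision=3,suppress=True)
effector.release()
env.movel(hpos(1.4,330),grip(1.4,1),rate=.25)
effector.grasp(10)
p0=cab(-150,-80,300)
for f in (1,-1):
  for t in (20,45): print(f,t,solver.inverse_kinematics(p0,grip(0,f,np.radians(t))))
env.movel(hpos(1.4,330)+[-.1,-.15,0],rate=.25)
s=env.sense(); print(s['t'],s['joint_positions'],s['gripper_width'])
for c in ('top','side'):
    p,d=viewer.read_camera(c); cv2.imwrite(f'pics/{c}3.png',p[:,:,::-1])
    for n in ('handle','tray_lip','plate_1'):
        print(c,n,[(r['at'],r['score']) for r in tip_of(c,n)])
print(hpos(1.4),hpos(1.3),hpos(1.2),'lip',cab(15,-44,86))
for f in (1,-1):
  for t in (40,45,50,55):
    for P in ((-150,-80,250),(-40,-80,150),(22,-80,110),(20,-80,57)):
      print(f,t,P,solver.inverse_kinematics(cab(*P),grip(0,f,np.radians(t))))
E
```

```text
1 20 [ 1.086 -0.016 -0.769  2.005 -0.165  0.822 -1.154]
1 45 [ 1.037 -0.19  -0.529  2.339 -1.119  0.485 -0.182]
-1 20 [ 1.432 -0.    -1.103  1.994 -0.155  0.823  1.994]
-1 45 [ 0.002 -0.247  0.362  2.387 -0.665  0.31   2.534]
16.525 [ 1.073  0.092 -0.821  1.81   0.07   1.269  0.072] 0.0004967703175859134
top handle [([0.5347, -0.0168, 0.1894], 0.81), ([0.6258, -0.0661, 0.23], 0.74)]
top tray_lip [([0.6639, -0.1079, 0.0848], 0.87), ([0.6277, -0.0647, 0.2273], 0.24)]
top plate_1 [([0.6253, -0.0656, 0.2266], 0.43)]
side handle []
side tray_lip [([0.7073, -0.3015, -0.0014], 0.63)]
side plate_1 []
[ 0.535 -0.015  0.186] [ 0.532 -0.029  0.186] [ 0.53  -0.042  0.186] lip [ 0.663 -0.109  0.086]
1 40 (-150, -80, 250) [ 1.208 -0.087 -0.752  2.334 -1.025  0.401 -0.253]
1 40 (-40, -80, 150) [ 1.334  0.707 -1.309  2.212  1.721  0.445 -2.764]
1 40 (22, -80, 110) [ 1.219  0.967 -1.325  2.102  1.852  0.653 -2.753]
1 40 (20, -80, 57) [ 0.792  0.644 -0.656  2.139  2.576  0.252  2.549]
1 45 (-150, -80, 250) None
1 45 (-40, -80, 150) [ 1.218  0.538 -1.07   2.274  2.372  0.259  2.807]
1 45 (22, -80, 110)
[... 923 characters left out ...]
45 (-40, -80, 150) [ 1.358  0.734 -1.302  2.269  2.059  0.44   0.088]
-1 45 (22, -80, 110) [ 1.247  1.006 -1.324  2.157  2.082  0.651  0.221]
-1 45 (20, -80, 57) [ 1.138  0.957 -1.11   2.173  2.349  0.565 -0.076]
-1 50 (-150, -80, 250) None
-1 50 (-40, -80, 150) [ 1.384  0.801 -1.31   2.321  2.35   0.503 -0.127]
-1 50 (22, -80, 110) [ 1.275  1.07  -1.327  2.206  2.304  0.686  0.086]
-1 50 (20, -80, 57) [ 1.157  1.002 -1.094  2.216  2.595  0.622 -0.25 ]
-1 55 (-150, -80, 250) None
-1 55 (-40, -80, 150) [ 1.408  0.898 -1.319  2.366  2.562  0.599 -0.235]
-1 55 (22, -80, 110) [ 1.303  1.158 -1.332  2.247  2.5    0.744  0.003]
-1 55 (20, -80, 57) [ 1.148  1.022 -1.036  2.252  2.841  0.686 -0.443]
```

View pics/top3.png

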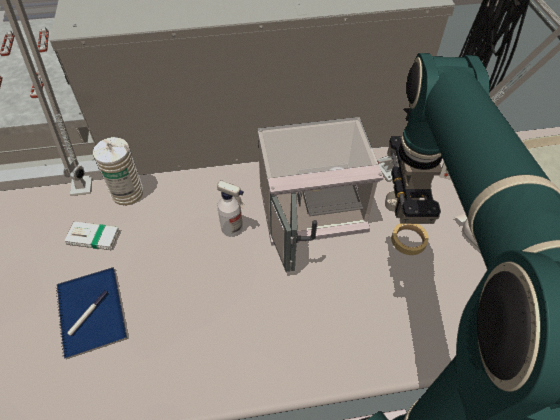

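View pics/side3.png

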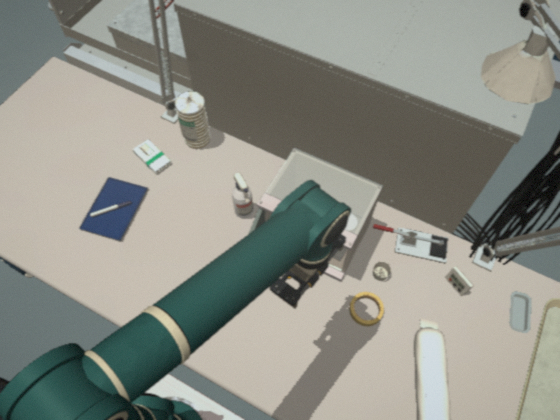

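The top picture shows the door fully folded. The network puts the handle at (0.535, -0.017), which matches a fold of about 1.39 rad, and the lip where I computed it. The bystanders haven't moved. Next I'll flip the wrist in free space for the tilted approach.

```bash
python3 - <<'E'
from h import *
import cv2
np.set_printoptions(precision=3,suppress=True)
env.goto_joints([1.45,.08,-.95,1.9,.4,1.1,.07]); s=env.sense(); print(s['t'],s['ee_pos'],s['tcp_rot'][:,1])
env.goto_joints([1.5,.1,-1.1,2.0,1.2,.8,.07]); s=env.sense(); print(s['t'],s['ee_pos'],s['tcp_rot'][:,1])
env.goto_joints([1.5,.2,-1.2,2.15,2.0,.5,.07]); s=env.sense(); print(s['t'],s['ee_pos'],s['tcp_rot'][:,1])
for P in ((-90,-80,190),(-60,-80,160),(-40,-80,150),(22,-80,110),(22,-80,57)):
  for t in (45,50):print(t,P,cab(*P),solver.inverse_kinematics(cab(*P),grip(0,-1,np.radians(t))))
p,d=viewer.read_camera('top'); cv2.imwrite('pics/top4.png',p[:,:,::-1])
E
```

```text
17.7333 [ 0.355 -0.359  0.316] [-0.031 -0.308 -0.951]
18.5167 [ 0.446 -0.474  0.394] [ 0.22  -0.763 -0.608]
19.3 [ 0.589 -0.382  0.376] [ 0.67  -0.591 -0.448]
45 (-90, -80, 190) [ 0.559 -0.146  0.19 ] [ 1.499  0.432 -1.291  2.338  2.163  0.156 -0.138]
50 (-90, -80, 190) [ 0.559 -0.146  0.19 ] [ 1.532  0.508 -1.317  2.393  2.625  0.267 -0.535]
45 (-60, -80, 160) [ 0.589 -0.145  0.16 ] [ 1.401  0.645 -1.296  2.303  2.083  0.361  0.025]
50 (-60, -80, 160) [ 0.589 -0.145  0.16 ] [ 1.401  0.664 -1.258  2.356  2.492  0.402 -0.338]
45 (-40, -80, 150) [ 0.609 -0.145  0.15 ] [ 1.343  0.703 -1.272  2.269  2.086  0.41   0.044]
50 (-40, -80, 150) [ 0.609 -0.145  0.15 ] [ 1.348  0.725 -1.24   2.322  2.449  0.447 -0.271]
45 (22, -80, 110) [ 0.671 -0.145  0.11 ] [ 1.17   0.835 -1.16   2.16   2.167  0.486  0.018]
50 (22, -80, 110) [ 0.671 -0.145  0.11 ] [ 1.199  0.892 -1.168  2.209  2.436  0.547 -0.177]
45 (22, -80, 57) [ 0.671 -0.145  0.057] [ 1.147  0.978 -1.13   2.168  2.329  0.581 -0.041]
50 (22, -80, 57) [ 0.671 -0.145  0.057] [ 1.155  1.004 -1.095  2.212  2.59   0.622 -0.245]
```

View pics/top4.png

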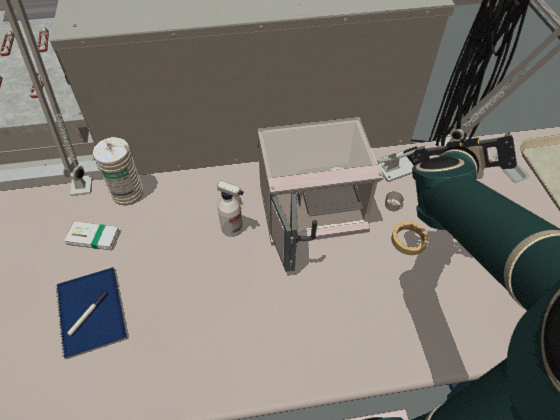

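```bash
python3 - <<'E'
from h import *
import cv2
np.set_printoptions(precision=3,suppress=True)
env.goto_joints([1.52,.15,-1.25,2.33,2.1,.35,0]); s=env.sense(); print(s['t'],s['ee_pos'],s['tcp_rot'][:,1])
R=grip(0,-1,np.radians(47))
env.reach(cab(-65,-88,165),R); s=env.sense(); print(s['t'],s['ee_pos'],s['tcp_rot'][:,1],s['wrist_force'])
for c in ('top','side','wrist'):
    p,d=viewer.read_camera(c); cv2.imwrite(f'pics/{c}5.png',p[:,:,::-1])
E
```

```text
19.9917 [ 0.546 -0.273  0.274] [ 0.689 -0.418 -0.592]
20.6333 [ 0.585 -0.155  0.166] [ 0.732  0.004 -0.681] [ 0.181 -0.423  0.185]
```

View pics/top5.png

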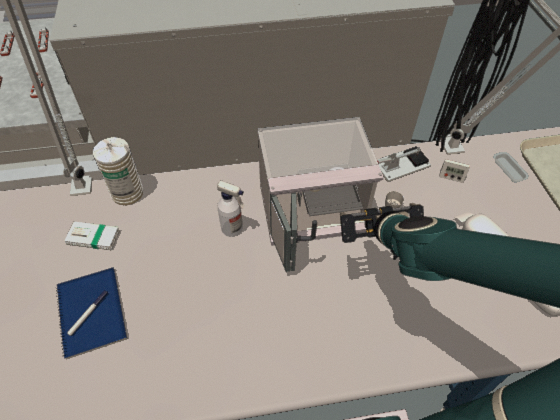

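View pics/wrist5.png

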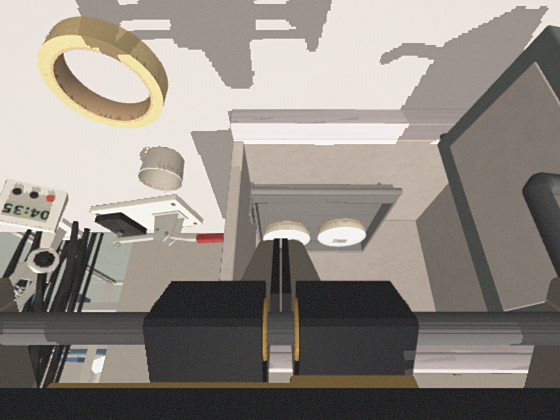

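The wrist picture, which is upside down, shows the lip edge at (255–400,190) and the closed fingers at column 280, on the lip's right part. The plates are at (285,232) and (342,230), and the handle is clear at the far right. Now I'll go in under the eave.

```bash
python3 - <<'E'
from h import *
np.set_printoptions(precision=2,suppress=True)
R=grip(0,-1,np.radians(47))
for P,r in (((-30,-88,125),.12),((22,-88,106),.1),((22,-88,98),.05)):
    env.movel(cab(*P),R,rate=r); s=env.sense(); print(P,s['t'],s['ee_pos'],s['wrist_force'])
E
```

```text
(-30, -88, 125) 21.375 [ 0.62 -0.15  0.13] [ 0.42 -0.37 -0.33]
(22, -88, 106) 22.075 [ 0.67 -0.15  0.11] [-1.1   0.3   0.25]
(22, -88, 98) 22.3833 [ 0.67 -0.15  0.1 ] [ 0.69 -0.29 -0.73]
```

```bash
python3 - <<'E'
from h import *
import cv2
np.set_printoptions(precision=2,suppress=True)
R=grip(0,-1,np.radians(47))
zs=list(range(94,52,-4))+[53,51]
for z in zs:
    x=19+3*min(1,max(0,(z-57)/36))
    env.movel(cab(x,-88,z),R,rate=.03); s=env.sense(); print(z,s['t'],s['ee_pos'][2].round(4),s['wrist_force'])
    if abs(s['wrist_force'][2])>12 : break
env.pause(.3)
for c in ('top','wrist'):
    p,d=viewer.read_camera(c); cv2.imwrite(f'pics/{c}6.png',p[:,:,::-1])
E
```

```text
94 22.6667 0.0937 [ 0.66 -0.48  0.1 ]
90 22.95 0.0897 [0.37 0.44 0.01]
86 23.2333 0.0857 [ 0.18 -0.5   0.38]
82 23.5167 0.0817 [0.12 0.57 0.66]
78 23.8 0.0777 [-0.71 -0.74  0.08]
74 24.0833 0.0737 [0.66 0.59 0.36]
70 24.3667 0.0697 [ 0.47  0.28 -1.19]
66 24.65 0.0657 [-0.69 -0.56 -0.16]
62 24.9333 0.0616 [-0.7  -0.02  0.58]
58 25.2167 0.0577 [-2.32 -0.11  0.77]
54 25.5 0.0539 [-1.88  0.6   0.54]
53 25.75 0.0531 [-1.56 -0.44 -0.44]
51 26.0 0.0509 [-2.47 -0.62  0.1 ]
```

View pics/wrist6.png

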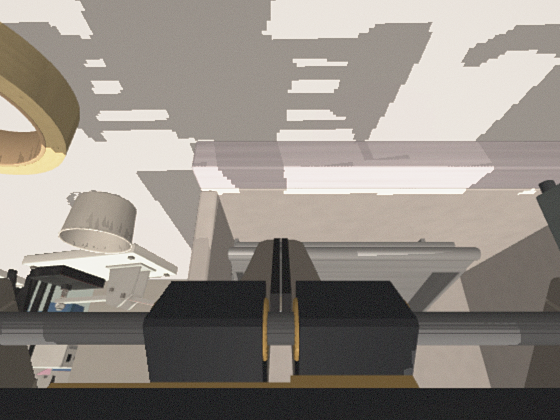

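View pics/top6.png

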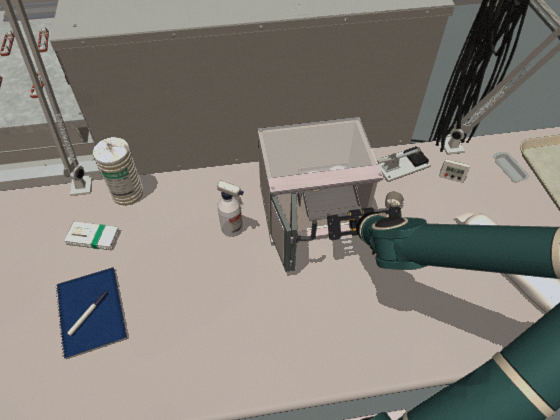

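```bash
python3 - <<'E'
from h import *
import cv2
np.set_printoptions(precision=3,suppress=True)
for c in ('top','wrist'):
    s=env.sense(); p,d=viewer.read_camera(c)
    for n in ('tray_lip','plate_1','tray_pivot'): print(c,n,[(r['at'],r['score']) for r in tip_of(c,n)])
i=viewer.camera_info('wrist');K=i['intrinsics'];T=i['T_tool_cam']
v,u=np.mgrid[:420,:560]
X=np.stack([(u-K[0,2])/K[0,0]*d,-(v-K[1,2])/K[1,1]*d,-d],-1)@T[:3,:3].T+T[:3,3]
W=X@s['tcp_rot'].T+s['ee_pos']; C=(W-ORG)@RC*1e3
for vv in range(215,300,6): print(vv,d[vv,380].round(3),C[vv,380].round(0),C[vv,440].round(0))
cv2.imwrite('pics/w7.png',cv2.resize(p[180:300,180:520,::-1],None,fx=2.3,fy=2.3))
p,d=viewer.read_camera('top');cv2.imwrite('pics/t7.png',cv2.resize(p[100:280,240:420,::-1],None,fx=3.3,fy=3.3))
E
```

```text
top tray_lip [([0.6599, -0.1102, 0.071], 0.77), ([0.5326, -0.0175, 0.192], 0.26)]
top plate_1 []
top tray_pivot [([0.7529, -0.1046, 0.0562], 0.61), ([0.6461, -0.0651, 0.0008], 0.59)]
wrist tray_lip [([0.6603, -0.1057, 0.0664], 0.68)]
wrist plate_1 []
wrist tray_pivot [([0.7507, -0.1066, 0.0612], 0.94)]
215 0.238 [ 40. -11.  22.] [39. 35. 22.]
221 0.246 [50. -8. 22.] [50. 41. 22.]
227 0.256 [62. -4. 22.] [61. 46. 22.]
233 0.268 [75. -1. 22.] [73. 51. 22.]
239 0.28 [88.  3. 22.] [86. 57. 23.]
245 0.209 [ 25. -20.  53.] [24. 21. 54.]
251 0.183 [  1. -28.  66.] [ 1.  7. 66.]
257 0.182 [  3. -29.  69.] [ 3.  7. 70.]
263 0.191 [ 13. -26.  70.] [13. 12. 70.]
269 0.196 [ 19. -24.  72.] [19. 14. 72.]
275 0.241 [66. -9. 62.] [50. 29. 67.]
281 0.084 [-88. -61. 109.] [52. 29. 70.]
287 0.079 [-92. -62. 111.] [54. 29. 74.]
293 0.078 [-92. -62. 113.] [56. 29. 78.]
299 0.074 [-96. -64. 115.] [195.  99.  53.]
```

View pics/w7.png

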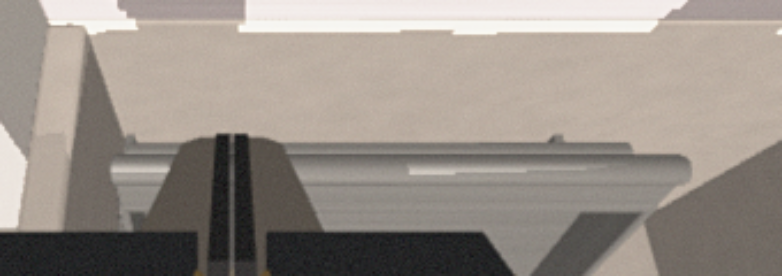

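View pics/t7.png

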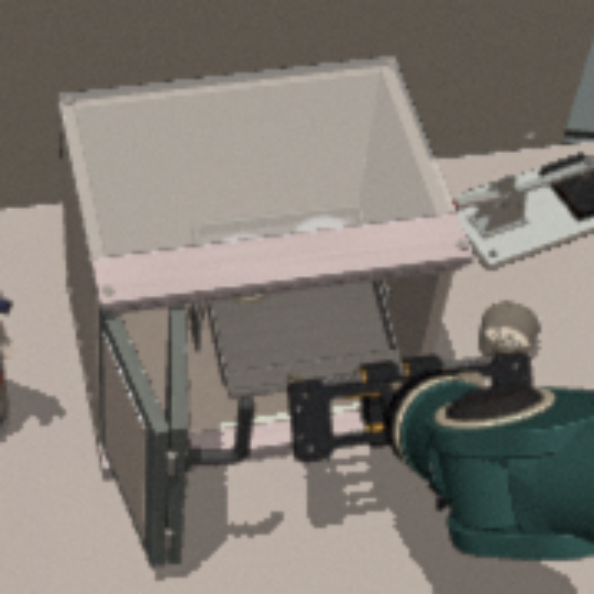

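```bash
python3 - <<'E'
from h import *
import cv2
np.set_printoptions(precision=3,suppress=True)
s=env.sense(); p,d=viewer.read_camera('wrist')
print(s['t'],s['wrist_force'],s['gripper_width'],(s['ee_pos']-ORG)@RC*1e3)
i=viewer.camera_info('wrist');K=i['intrinsics'];T=i['T_tool_cam']
v,u=np.mgrid[:420,:560]
X=np.stack([(u-K[0,2])/K[0,0]*d,-(v-K[1,2])/K[1,1]*d,-d],-1)@T[:3,:3].T+T[:3,3]
W=X@s['tcp_rot'].T+s['ee_pos']; C=(W-ORG)@RC*1e3
for col in (240,250,260,276,284,300,310,320):
  print('col',col)
  for vv in range(236,284,6): print(vv,d[vv,col].round(3),'cab',C[vv,col].round(0),'tool',(X[vv,col]*1e3).round(0),p[vv,col])
E
```

```text
26.85 [-0.367 -0.471  0.794] 0.0005167373744569954 [ 19.074 -88.077  51.068]
col 240
236 0.274 cab [  81. -124.   22.] tool [ 21.  65. -36.] [188 175 162]
242 0.21 cab [  25. -115.   51.] tool [  4.   4. -27.] [133 125 120]
248 0.184 cab [   2. -112.   64.] tool [ -2. -21. -24.] [109 105 101]
254 0.182 cab [   2. -112.   68.] tool [  1. -24. -24.] [201 198 190]
260 0.186 cab [   7. -112.   70.] tool [  5. -22. -24.] [131 127 121]
266 0.193 cab [  16. -113.   71.] tool [ 12. -16. -25.] [144 139 132]
272 0.2 cab [  25. -114.   72.] tool [ 19. -10. -26.] [100  96  92]
278 0.219 cab [  45. -117.   70.] tool [ 32.   6. -29.] [84 81 76]
col 250
236 0.272 cab [  79. -115.   23.] tool [ 20.  63. -27.] [189 175 163]
242 0.211 cab [  25. -109.   51.] tool [  4.   5. -21.] [128 122 118]
248 0.185 cab [   3. -106.   64.] tool [ -2. -20. -18.] [106 105 100]
254 0.182 cab [   2. -106.   68.] tool [  1. -24. -18.] [204 195 188]
260 0.187 cab [   8. -106.   70.] tool [  6. -21. -18.] [107 101  96]
266 0.143 cab [ -32. -102.   86.] tool [ -9. -62. -14.] [89 82 77]
272 0.136 cab [ -38. -101.   91.] to
[... 2543 characters left out ...]
87.] tool [-10. -63.  14.] [88 79 72]
272 0.136 cab [-39. -75.  91.] tool [-10. -69.  13.] [88 81 74]
278 0.131 cab [-41. -75.  95.] tool [ -9. -74.  13.] [86 83 73]
col 320
236 0.273 cab [ 80. -53.  22.] tool [21. 64. 36.] [193 177 167]
242 0.211 cab [ 25. -61.  51.] tool [ 4.  4. 28.] [126 121 115]
248 0.185 cab [  3. -64.  64.] tool [ -2. -21.  24.] [105 101  98]
254 0.182 cab [  2. -64.  68.] tool [  0. -24.  24.] [153 148 142]
260 0.185 cab [  7. -64.  70.] tool [  5. -22.  24.] [130 126 122]
266 0.194 cab [ 17. -63.  70.] tool [ 13. -15.  25.] [140 138 131]
272 0.199 cab [ 24. -62.  72.] tool [ 19. -11.  26.] [144 138 133]
278 0.245 cab [ 71. -56.  63.] tool [44. 30. 32.] [147 141 135]
```

```bash
python3 - <<'E'
from h import *
import cv2
np.set_printoptions(precision=3,suppress=True)
R=grip(0,-1,np.radians(47))
env.movel(cab(19-36,-88,51+34),R,rate=.1)
env.movel(cab(-30,-88,125),R,rate=.1)
s=env.sense(); p,d=viewer.read_camera('wrist')
print([(r['at'],r['score']) for n in('tray_lip','plate_1') for r in tip_of('wrist',n)])
cv2.imwrite('pics/w8.png',p[:,:,::-1])
i=viewer.camera_info('wrist');K=i['intrinsics'];T=i['T_tool_cam'];print(s['t'],K, {k:v for k,v in i.items() if k not in('intrinsics','T_tool_cam')})
v,u=np.mgrid[:420,:560]
X=np.stack([(u-K[0,2])/K[0,0]*d,-(v-K[1,2])/K[1,1]*d,-d],-1)@T[:3,:3].T+T[:3,3]
X*=1e3
W=(X/1e3)@s['tcp_rot'].T+s['ee_pos']; C=(W-ORG)@RC*1e3
for col in (262,276,284,298):
  for vv in range(222,250,2): print(col,vv,X[vv,col].round(0),p[vv,col])
print('lip col 350'); 
for vv in range(150,260,6): print(vv,C[vv,350].round(0),p[vv,350])
E
```

```text
[([0.6596, -0.1053, 0.0678], 0.82), ([0.7067, -0.3079, -0.0009], 0.73), ([0.7734, -0.0741, 0.076], 0.62)]
28.1083 [[306.58    0.    280.332]
 [  0.    306.58  210.309]
 [  0.      0.      1.   ]] {}
262 222 [ 24. 117. -19.] [145 136 132]
262 224 [ 26. 118. -19.] [141 135 128]
262 226 [ 29. 119. -19.] [149 141 136]
262 228 [ 32. 121. -20.] [145 141 133]
262 230 [ 35. 124. -20.] [142 136 130]
262 232 [ 38. 126. -20.] [145 139 133]
262 234 [ 41. 129. -20.] [144 139 132]
262 236 [ 44. 131. -20.] [140 135 129]
262 238 [ 48. 134. -21.] [144 141 135]
262 240 [ 51. 135. -21.] [135 131 125]
262 242 [ -9. -28. -10.] [84 78 70]
262 244 [ -9. -32. -10.] [86 77 70]
262 246 [ -8. -34. -10.] [89 85 75]
262 248 [ -9. -38. -10.] [88 82 75]
276 222 [ 23. 116.  -4.] [147 144 136]
276 224 [ 26. 118.  -4.] [140 137 131]
276 226 [ 29. 121.  -4.] [146 141 136]
276 228 [ 32. 121.  -4.] [145 141 135]
276 230 [ 35. 125.  -4.] [143 138 130]
276 232 [ 38. 126.  -5.] [141 137 130]
276 234 [ 41. 128.  -5.] [142 137 131]
276 236 [ 44. 131.  -5.] [145 140 133]
276 238 [ -9. -24.  -2.] [63 59 59]
276 240 [-10. -27. 
[... 1199 characters left out ...]
. -38.  10.] [88 84 75]
lip col 350
150 [  3. -24.  22.] [247 246 242]
156 [ 11. -22.  22.] [184 173 161]
162 [ 21. -20.  22.] [185 173 161]
168 [ 30. -18.  23.] [183 171 159]
174 [ 41. -16.  22.] [188 173 161]
180 [ 51. -14.  23.] [185 174 163]
186 [ 64. -11.  22.] [189 177 164]
192 [  3. -29.  67.] [191 185 178]
198 [  9. -28.  70.] [145 140 134]
204 [ 17. -26.  71.] [139 136 128]
210 [ 52. -18.  59.] [139 136 129]
216 [ 61. -16.  61.] [144 140 133]
222 [ 71. -15.  63.] [148 143 136]
228 [ 81. -13.  65.] [143 138 134]
234 [ 92. -11.  67.] [140 137 130]
240 [ 92. -12.  74.] [177 163 140]
246 [ 91. -13.  82.] [240 239 236]
252 [103. -10.  84.] [242 242 242]
258 [117.  -8.  86.] [242 242 242]
```

View pics/w8.png

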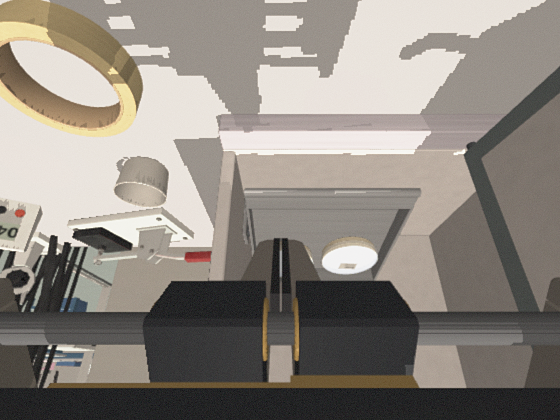

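The wrist picture shows the tray only partly tipped, with the lip at z≈70, or about 0.18 rad, and the plates still at the rear. Depth shows the finger's face ending at about tool y = -24 mm, so the tips sit behind the nominal TCP. The lip's travel and the late contact agree with that. I'll press again, about 15 mm deeper.

```bash
python3 - <<'E'
from h import *
import cv2
np.set_printoptions(precision=2,suppress=True)
R=grip(0,-1,np.radians(47))
env.movel(cab(10,-88,100),R,rate=.12)
env.movel(cab(37,-88,75),R,rate=.1)
for z in (67,63,59,55,51,48,45,43,41,40,39):
    env.movel(cab(36.5,-88,z),R,rate=.03); s=env.sense(); print(z,s['t'],s['ee_pos'][2].round(4),s['wrist_force'])
    if np.linalg.norm(s['wrist_force'])>8 : break
p,d=viewer.read_camera('wrist'); cv2.imwrite('pics/w9.png',p[:,:,::-1])
print([(n,r['at'],r['score']) for n in('tray_lip','plate_1') for r in tip_of('wrist',n)])
E
```

```text
67 29.7333 0.0668 [-0.27  0.46  0.36]
63 30.0167 0.0627 [ 0.07 -0.13  0.21]
59 30.3 0.0588 [ 0.17  0.22 -0.13]
55 30.5833 0.0547 [-0.01  0.09 -0.65]
51 30.8667 0.0507 [-0.34 -0.23 -1.38]
48 31.1167 0.0477 [-0.49  0.38  0.11]
45 31.3667 0.0447 [ 0.87 -0.46 -0.34]
43 31.6167 0.0428 [-0.18 -0.1  -0.19]
41 31.8667 0.041 [0.03 0.12 1.01]
40 32.1167 0.0407 [-2.82 -0.4   5.46]
39 32.3667 0.0405 [-6.86 -1.3  10.75]
[('tray_lip', [0.6598, -0.1056, 0.0431], 0.84), ('plate_1', [0.7098, -0.0706, 0.0526], 0.58)]
```

View pics/w9.png

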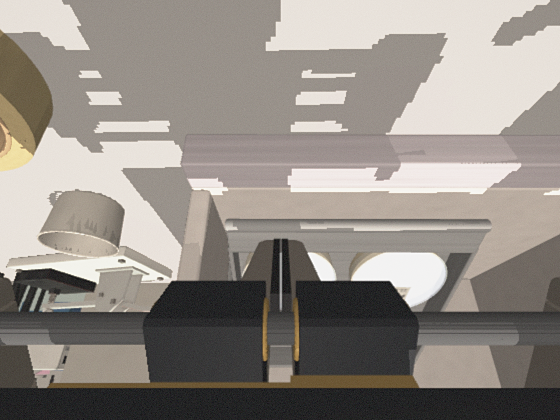

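The tray has hit its stop: force rose sharply at z≈41, as predicted. Both plates show at the front, at (320,265) and (400,275). I'll lift off, back out and verify.

```bash
python3 - <<'E'
from h import *
import cv2
np.set_printoptions(precision=3,suppress=True)
R=grip(0,-1,np.radians(47))
env.movel(cab(36,-88,60),R,rate=.08)
env.movel(cab(10,-88,100),R,rate=.12)
env.movel(cab(-30,-88,125),R,rate=.15)
env.movel(cab(-65,-88,165),R,rate=.15)
s=env.sense(); p,d=viewer.read_camera('wrist'); cv2.imwrite('pics/w10.png',p[:,:,::-1])
print(s['t'],s['wrist_force'])
piv=np.array([98,-44,60]);a=.42; 
def fr(at):
    c=(np.array(at)-ORG)@RC*1e3-piv
    return np.array([c[0]*np.cos(a)+c[2]*np.sin(a),c[1],-c[0]*np.sin(a)+c[2]*np.cos(a)]).round(1)
for n in('tray_lip','plate_1','plate_2','tray_pivot','handle'):
    for r in tip_of('wrist',n): print(n,r['at'],round(r['score'],2),'tray frame',fr(r['at']))
p,d=viewer.read_camera('top'); cv2.imwrite('pics/t10.png',p[:,:,::-1])
for n in ('handle','tray_lip','bottle','cup','tape','plate_1'): print('top',n,[(r['at'],round(r['score'],2)) for r in tip_of('top',n)[:2]])
E
```

```text
34.4583 [-0.409  0.36   0.426]
tray_lip [0.661, -0.1053, 0.0454] 0.75 tray frame [-83.9   3.6  21.5]
plate_1 [0.7081, -0.1449, 0.0506] 0.98 tray frame [-39.  -36.4   7.1]
plate_1 [0.7053, -0.0713, 0.0518] 0.9 tray frame [-40.6  37.3   9.1]
plate_1 [0.6598, -0.1053, 0.0446] 0.46 tray frame [-85.3   3.6  21.2]
plate_2 [0.7081, -0.1449, 0.0506] 0.98 tray frame [-39.  -36.4   7.1]
plate_2 [0.7053, -0.0713, 0.0518] 0.9 tray frame [-40.6  37.3   9.1]
plate_2 [0.6598, -0.1053, 0.0446] 0.46 tray frame [-85.3   3.6  21.2]
tray_pivot [0.7492, -0.1111, 0.0576] 0.83 tray frame [ 1.6 -2.9 -3.3]
handle [0.707, -0.147, 0.0521] 0.37 tray frame [-39.4 -38.5   9. ]
top handle [([0.5355, -0.0158, 0.1918], 0.93)]
top tray_lip [([0.6603, -0.1101, 0.0482], 0.95)]
top bottle [([0.699, 0.1747, 0.0047], 0.76)]
top cup [([0.7105, -0.3044, 0.0041], 0.66), ([0.7507, -0.1058, 0.0571], 0.56)]
top tape []
top plate_1 [([0.7101, -0.0765, 0.0522], 0.81), ([0.7082, -0.1499, 0.0543], 0.63)]
```

View pics/w10.png

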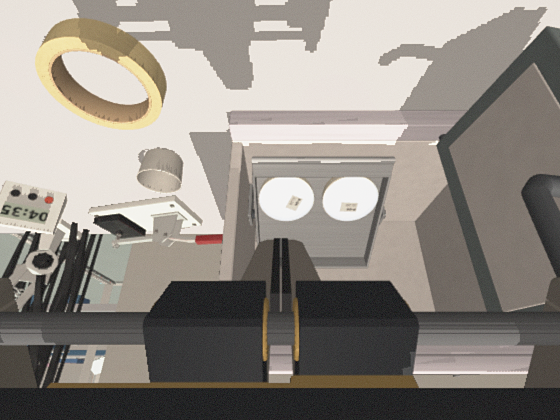

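View pics/t10.png

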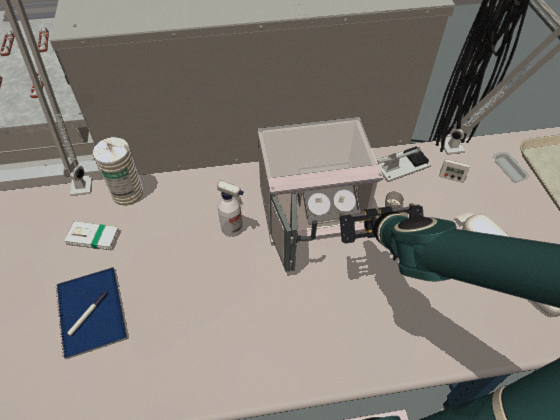

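The wrist picture shows both plates flat against the tray's front wall, at (286,199) and (350,199). In the tray frame they are at x≈-39 to -41 mm and z≈7 to 9 mm. The top picture shows the door folded, the gripper clear and the bystanders in place. I'll hand in.

```bash
python3 - <<'E'
from h import *
env.pause(.2); print(env.sense()['t'],env.sense()['wrist_force']); workorder.finish_job()
E
```

```text
35.3083 [-0.37057141 -0.46632397 -0.20509297]
the job is handed in; nothing more can be done
```

I pulled the door fully open by its handle, pressed the tray lip down to its stop, backed the gripper clear and handed the job in at about 35 s. The hand-in reports no verdict.

**Last checks**
- **Door:** the handle sits where a fold angle of about 1.4 rad would put it.
- **Tray:** the lip measures z≈45–48 mm, against 50 mm expected when fully tipped, which is within network error. The force also rose sharply when the tray reached its stop.
- **Plates:** both lie flat against the tray's front wall, at x≈-39 and -41 mm and z≈7 and 9 mm in the tray frame.
- **Bottle and cup:** both were within about 5 mm of their starting positions.
- **Robot:** the wrist force was about zero and the arm was touching nothing.

**What failed or disagreed**
- **First press:** it tipped the tray only to about 0.18 rad. The visible fingertips end about 24 mm behind the nominal TCP, so I pressed again further in.
- **Tape roll:** the network did not find it in the last top picture. The pictures show it in place, but I did not measure its position.

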